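# Stroke the week feed box shut

### The arm

A 7-joint arm with a two-finger parallel gripper is mounted at the origin on the work surface. World frame = base frame: x ahead of the robot, y to its left, z up, the work surface at z = 0. Lengths are in m, angles in rad, forces in N, time in s.
With the tool pointing down it reaches from about 0.425 to 0.875 m from the base axis. Payload 4.7 kg.
Tool frame: the origin (TCP) lies at the very end of the fingers, on their centre line; the grasp point (between the pads) lies 19 mm behind it; z points along the fingers, y is the line along which they close (so a half turn about z gives the same grasp; the last joint's range is limited). The gripper opens to 87 mm and grips with 3 to 60 N. Pads are 19 mm wide; open, the fingers measure 117 mm over their backs; the gripper's body (75 mm by 190 mm) begins 51 mm behind the grasp point.
Start: joints at [-1.124, 0.321, -0.07, 1.45, 0.023, 1.371, -0.057], TCP at [0.273, 0.59, 0.223] pointing down, gripper open.
Joint ranges: [-2.86, 2.86], [-0.3, 2.09], [-1.38, 1.24], [0.06, 2.45], [-1.56, 4.7], [0.09, 2.05], [-2.69, 2.69]. Speed limits (rad/s): [2.57, 2.57, 3.14, 3.14, 3.14, 3.14, 3.14].

### API

Orientations are given as a rotation vector (axis times angle).
In Python, from bench import ctrl, imaging, ticket gives the robot as it stands.
- The arm moves only by the tool jog_arm, never from a script. Its argument "rows" is text: rows parted by semicolons, each of 7 numbers parted by spaces: the shift along the tool's x, y, z in cm, then the turn, a rotation vector about the tool's x, y, z in rad, then the closure, from -1 (fully open) to 1 (shut), so that 0 is half open. A call has 1 to 5 rows; each row shifts and turns the commanded pose from where the row before left it, along the tool's axes as they then stand; what a row does not reach is not made up. A row lasts 1/8 s, in which the tool goes at most 62.5 mm and 10.7 degrees, less where a joint would pass 70% of its speed; a pose out of reach is approached as far as the arm can. A call with a gripper value outside its range is refused whole. The fingers move at their own pace and stop on an object; "force" is the grip in N (left out, the last holds). Time passes only in rows, so rows that do not move let the fingers close. It gives the time, the measured TCP pose, the force, the opening and the grip force at its end, in the units of the state.
- ctrl.get_state(): the state, without advancing time (a new reading comes with each control period).
- imaging.get_image(name): name is "scene" or "top"; returns a dict with "img" (384x512x3 uint8, blue, green, red), "vertical_fov" (degrees; the focal length in pixels is half the picture's height over the tangent of half this angle, whatever the lens; pixels are square), "cx", "cy" (the principal point, pixels), "origin" and "orientation" of the camera in the world. Camera axes: x right, y down, z forward; pixel columns grow to the right and rows downward; lengths in m; the calibration is good to about 2 mm. A picture is of the moment at which its call begins. There is no depth.
- ticket.close_job(): hands the job in; it is judged then, once.
The state is a dict: "time": time; "joint_positions": joint angles; "qd": joint speeds; "joint_torque": joint torques, N m; "position": TCP position; "tool_rot": TCP orientation; "ft_force": force on the tool from outside, world axes, zero at the start; "torque": the same for the moment, N m; "grip_width": opening from 0.0 (shut) to 1.0 (fully open); "grip_force": force on a finger pad.
Only numpy, scipy, OpenCV 4.12 (cv2) and the standard library are available. Lean on these libraries where they do the work, as an engineer would, in place of code of your own. Each camera call takes 0.05 s, during which the arm holds its last target. There are 200 camera calls.

### The job

The holiday feed box is filled, but its seven flip lids are standing ajar. Run a fingertip lightly along the top of the row, from the first blue lid to the last orange one, so that the lids fold fully shut one after another. Do not pick up, tip or shove the box, leave the things standing around it where they are, and finish clear of it all.

Things in the scene. Friction and masses are not known exactly. Their poses are not given: they have to be found in the camera images.
- feedbox: Week feed box, white plastic, 46 (its x) by 280 (its y) by 37 mm tall, about 0.4 kg, loose on rubber feet: a steady sideways push of about 2 N or more can slide it. Seven flip lids in one row along its y at 36 mm pitch: five blue, then two orange. Lid 1 (blue) is at the +y end, lid 7 (orange) at the -y end. Origin: centre of the underside, z up.
- start_land (a point): Centre of the flat white land, 46 (x) by 14 mm (y), on top of the box at its lid-1 (+y) end, level with the upper faces of shut lids (37 mm above the underside), 7 mm from lid 1's hinge. A fingertip moving low over the row from here towards the other land meets each lid's sloping upper face and folds it down.
- finish_land (a point): Centre of the same flat white land at the lid-7 (-y) end of the box, same height. The things near the box are under 90 mm tall; the fixed stack of white bins (236 mm tall) stands to the robot's left, beyond y = 0.33 m, and is not part of the work
- lid1 (a joint): Angle of lid 1 (blue), rad: 0 shut, growing as its free edge rises (limit 1.7). Plate 45 (box x) by 32.5 (box y) by 3 mm, hinged along its +y edge, parallel to box x at box y = 126 mm, 35.5 mm up; free edge towards -y, with a 5 mm thumb tab on the box's -x side. Stiff hinge (0.006 N m of friction, no spring): it stays where it is left.
- lid2 (a joint): Angle of lid 2 (blue), rad: 0 shut, growing as its free edge rises (limit 1.7). Plate 45 (box x) by 32.5 (box y) by 3 mm, hinged along its +y edge, parallel to box x at box y = 90 mm, 35.5 mm up; free edge towards -y, with a 5 mm thumb tab on the box's -x side. Stiff hinge (0.006 N m of friction, no spring): it stays where it is left.
- lid3 (a joint): Angle of lid 3 (blue), rad: 0 shut, growing as its free edge rises (limit 1.7). Plate 45 (box x) by 32.5 (box y) by 3 mm, hinged along its +y edge, parallel to box x at box y = 54 mm, 35.5 mm up; free edge towards -y, with a 5 mm thumb tab on the box's -x side. Stiff hinge (0.006 N m of friction, no spring): it stays where it is left.
- lid4 (a joint): Angle of lid 4 (blue), rad: 0 shut, growing as its free edge rises (limit 1.7). Plate 45 (box x) by 32.5 (box y) by 3 mm, hinged along its +y edge, parallel to box x at box y = 18 mm, 35.5 mm up; free edge towards -y, with a 5 mm thumb tab on the box's -x side. Stiff hinge (0.006 N m of friction, no spring): it stays where it is left.
- lid5 (a joint): Angle of lid 5 (blue), rad: 0 shut, growing as its free edge rises (limit 1.7). Plate 45 (box x) by 32.5 (box y) by 3 mm, hinged along its +y edge, parallel to box x at box y = -18 mm, 35.5 mm up; free edge towards -y, with a 5 mm thumb tab on the box's -x side. Stiff hinge (0.006 N m of friction, no spring): it stays where it is left.
- lid6 (a joint): Angle of lid 6 (orange), rad: 0 shut, growing as its free edge rises (limit 1.7). Plate 45 (box x) by 32.5 (box y) by 3 mm, hinged along its +y edge, parallel to box x at box y = -54 mm, 35.5 mm up; free edge towards -y, with a 5 mm thumb tab on the box's -x side. Stiff hinge (0.006 N m of friction, no spring): it stays where it is left.
- lid7 (a joint): Angle of lid 7 (orange), rad: 0 shut, growing as its free edge rises (limit 1.7). Plate 45 (box x) by 32.5 (box y) by 3 mm, hinged along its +y edge, parallel to box x at box y = -90 mm, 35.5 mm up; free edge towards -y, with a 5 mm thumb tab on the box's -x side. Stiff hinge (0.006 N m of friction, no spring): it stays where it is left.
- foodtub: Food tub, a round jar 68 mm across, 85 mm tall with a green cap, standing near the far side of the feed box; origin under its centre
- testbottle: White test-reagent bottle with red nozzle cap, 32 mm across, 72 mm tall, standing near the robot's side of the feed box; origin under its centre
- magnet: Black magnet glass cleaner, 44 by 80 by 36 mm, lying near the far side of the feed box; origin under its centre
- spoon: Steel measuring spoon 120 mm long, lying near the robot's side of the feed box; origin under its middle, handle to its -x

How it is judged:
By the outcome, as a careful person would: the job done as asked, in the order asked, and still so for the second after the job is handed in, with the robot touching nothing.
It also fails if it takes over 48 s, if anything falls off the work surface, if the arm or the gripper's body presses on something with over 40 N, if the wrist force passes 120 N, or if a joint passes its speed limit or range.

## Working session

There is one attempt and no reset: what is moved stays moved. The work goes in short steps, Python scripts to look and compute and a tool call to move; the robot and the scene stay as the last step left them, time stands still between calls to the robot, and variables do not carry over. Pictures are saved under pics/ and viewed, at most 10 in all, crops included, and the job is handed in when it is done.

Besides the shell and the picture viewer there is one more tool, called after ">>>" in YAML: its name, and indented under it one key for each argument. jog_arm: Moves the arm, as the interface text tells. Its arguments: {"type":"object","properties":{"rows":{"type":"string"},"force":{"type":"number"}},"required":["rows"]}

```bash
mkdir -p pics
cat > h.py <<'E'
import numpy as np, cv2
from bench import ctrl, imaging, ticket
from scipy.spatial.transform import Rotation as R
def rot(o):
    o=np.array(o,float)
    if o.shape==(3,3): return o
    return R.from_rotvec(o).as_matrix() if o.size==3 else R.from_quat(o).as_matrix()
def ray(c,uv,z):
    f=c["img"].shape[0]/2/np.tan(np.radians(c["vertical_fov"])/2)
    d=rot(c["orientation"])@np.array([(uv[0]-c["cx"])/f,(uv[1]-c["cy"])/f,1])
    o=np.array(c["origin"]); return o+d*(z-o[2])/d[2]
E
python3 - <<'E'
from h import *
for n in("top","scene"):
    c=imaging.get_image(n); cv2.imwrite(f"pics/{n}0.png",c["img"])
    print(n,c["vertical_fov"],c["cx"],c["cy"],c["origin"],c["orientation"])
    np.save(n+"0.npy",c,allow_pickle=True)
s=ctrl.get_state();print(s)
E
```

```text
top 45.33533094735184 259.24418876478416 183.0336248868393 [ 0.52179972 -0.02389708  0.92002989] [-2.21247721  2.18829724 -0.06714941]
scene 53.016175316467894 253.15258459246624 190.96714989343488 [ 0.91925448 -0.00989246  0.61584279] [-1.9693801  -1.87931991  0.52459401]
{'time': 0.1, 'joint_positions': array([-1.12387464,  0.32174768, -0.07010352,  1.4515529 ,  0.02264185,
        1.37082774, -0.05690745]), 'qd': array([ 7.00489459e-04, -2.46892186e-03,  9.90312463e-04, -2.41380060e-03,
       -9.56042299e-04, -5.39307393e-05, -9.71391820e-04]), 'joint_torque': array([ 2.53519938e-04, -4.92569053e+01, -4.05610772e-01, -3.13397169e+01,
       -6.40302384e-02,  3.94251966e-02,  5.67229267e-05]), 'position': array([0.27246754, 0.58957951, 0.22157189]), 'tool_rot': array([-6.74455417e-01, -3.06808602e+00,  2.71898187e-03]), 'ft_force': array([-0.14645669, -0.5072523 , -0.60630337]), 'torque': array([-0.00130332, -0.00340277,  0.01312065]), 'grip_force': 0.0, 'grip_width': 0.9981153515746084}
```

View pics/top0.png

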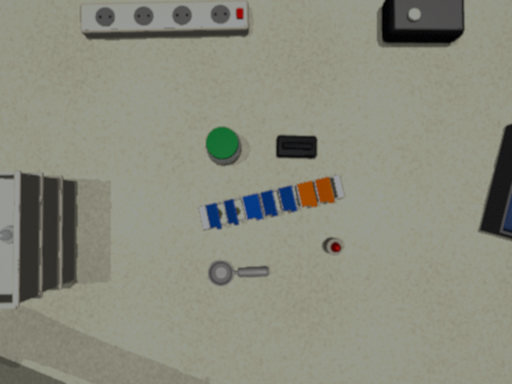

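View pics/scene0.png

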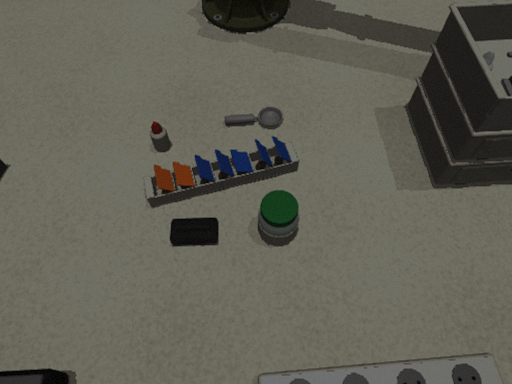

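The top view shows the box from about (203,217) at the blue end to (341,187) at the orange end. The tub is at (223,143), the magnet at (297,147), the bottle at (335,246) and the spoon at about (240,272). I'll enlarge both views.

Run:
```python
from h import *
a=np.load("top0.npy",allow_pickle=True).item()["img"][165:240,192:352]
b=np.load("scene0.npy",allow_pickle=True).item()["img"][130:210,140:300]
f=lambda x:cv2.resize(x,None,fx=5,fy=5,interpolation=cv2.INTER_CUBIC)
cv2.imwrite("pics/ta.png",f(a));cv2.imwrite("pics/sa.png",f(b))
```

```text
(no output)
```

View pics/ta.png

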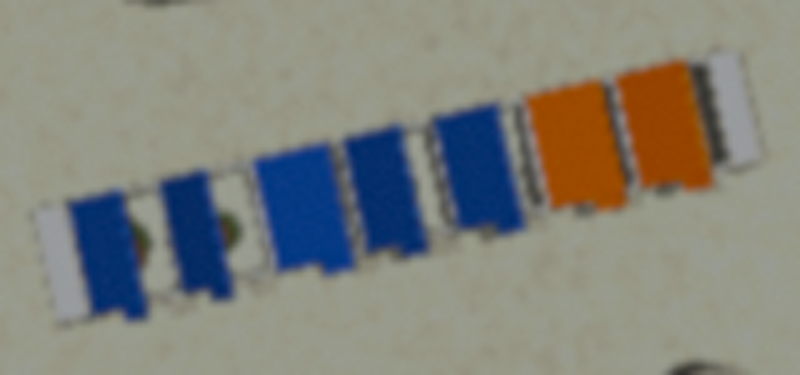

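View pics/sa.png

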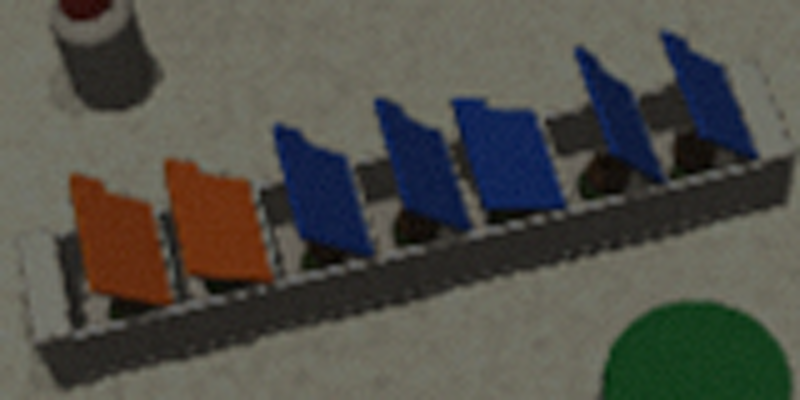

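Crop (top): the top corners of the box are at (38,210), (60,322), (740,53) and (760,163). In the scene crop they are at (797,150), (755,62), (42,340) and (22,238). All seven lids stand open at about 40 to 70 degrees.

Run:
```python
from h import *
T=np.load("top0.npy",allow_pickle=True).item();S=np.load("scene0.npy",allow_pickle=True).item()
t=[(38,210),(60,322),(740,53),(760,163)]
s=[(797,150),(755,62),(42,340),(22,238)]
L=np.array([(23,140),(-23,140),(23,-140),(-23,-140)])/1000
for c,p,o in((T,t,(192,165)),(S,s,(140,130))):
    P=np.array([ray(c,(a/5+o[0]-.4,b/5+o[1]-.4),.037)[:2] for a,b in p])
    m=P.mean(0);q=P-m
    th=np.arctan2((L[:,0]*q[:,1]-L[:,1]*q[:,0]).sum(),(L*q).sum())
    r=np.array([[np.cos(th),-np.sin(th)],[np.sin(th),np.cos(th)]])
    print("box",m.round(4),"yaw",th.round(4),"res mm",((P-m-L@r.T)*1000).round(1).tolist())
    print("start",(m+r@[0,.133]).round(4),"finish",(m+r@[0,-.133]).round(4))
for n,uv,z in(("tub",(223,143),.085),("mag",(297,147),.036),("bottle",(336,247),.072),("spoonh",(268,270),.01),("spoonb",(221,272),.01)):print(n,ray(T,uv,z).round(3))
s=ctrl.get_state();print(R.from_rotvec(s["tool_rot"]).as_matrix().round(3))
```

```text
box [ 0.5309 -0.0568] yaw 0.2313 res mm [[-0.7, -2.6], [1.4, -1.2], [-1.5, 0.6], [0.9, 3.3]]
start [0.5004 0.0726] finish [ 0.5614 -0.1863]
box [ 0.5312 -0.0579] yaw 0.2382 res mm [[-1.4, -1.3], [2.4, -2.1], [-1.6, 1.9], [0.6, 1.5]]
start [0.4998 0.0713] finish [ 0.5626 -0.1872]
tub [0.637 0.035 0.085]
mag [ 0.638 -0.105  0.036]
bottle [ 0.449 -0.174  0.072]
spoonh [ 0.398 -0.052  0.01 ]
spoonb [0.393 0.04  0.01 ]
[[-0.908  0.419 -0.001]
 [ 0.419  0.908 -0.002]
 [-0.    -0.002 -1.   ]]
```

>>> jog_arm:
  rows: "0 0 -4 0 0 0 1; 0 0 -5 0 0 0 1; 0 0 -4 0 0 0 1; -2 -1.8 0 0 0 0 1; -3.5 -3 0 0 0 0 1"
  force: 20

```text
time: 0.72
position: [0.3013, 0.524, 0.352]
tool_rot: [-0.669, -3.069, 0.0]
ft_force: [0.9, -0.8, -0.2]
grip_width: 0.517
grip_force: 0.0
```

>>> jog_arm:
  rows: "-3.5 -3 0 0 0 0 1; -3.5 -3 0 0 0 0 1; -3.5 -3 0 0 0 0 1; -3.5 -3 0 0 0 0 1; -3.5 -3 0 0 0 0 1"

```text
time: 1.35
position: [0.3987, 0.3122, 0.3522]
tool_rot: [-0.675, -3.068, 0.0]
ft_force: [0.8, 0.6, 0.1]
grip_width: 0.021
grip_force: 0.0
```

>>> jog_arm:
  rows: "-3.7 -3.3 0 0 0 0 1; -3.7 -3.3 0 0 0 0 1; -3.7 -3.3 0 0 0 0 1; -3.7 -3.3 0 0 0 0 1; -3.7 -3.4 0 0 0 0 1"

```text
time: 1.98
position: [0.4969, 0.0841, 0.3523]
tool_rot: [-0.674, -3.068, -0.0]
ft_force: [0.4, -0.3, -0.2]
grip_width: 0.005
grip_force: 0.0
```

>>> jog_arm:
  rows: "0 0 4 0 0 -0.167 1; 0 0 5 0 0 -0.167 1; 0 0 5 0 0 -0.167 1; 0 0 3 0 0 -0.167 1; 0 0 1 0 0 0 1"

```text
time: 2.6
position: [0.4952, 0.0852, 0.1704]
tool_rot: [0.365, -3.116, 0.001]
ft_force: [-1.2, -0.2, 0.6]
grip_width: 0.005
grip_force: 0.0
```

```bash
cat > m.py <<'E'
from h import *
s=ctrl.get_state();Rm=R.from_rotvec(s["tool_rot"]).as_matrix();p=s["position"]
c=np.array([.531,-.0573]);th=.235
r=np.array([[np.cos(th),-np.sin(th)],[np.sin(th),np.cos(th)]])
print(s["time"],p.round(4),"box xy mm",(r.T@(p[:2]-c)*1000).round(1),"tool y yaw",np.arctan2(Rm[1,1],Rm[0,1])-np.pi/2,"tilt",Rm[:2,2].round(4),"F",s["ft_force"].round(2))
E
python3 m.py
```

```text
2.6 [0.4952 0.0852 0.1704] box xy mm [ -1.6 146.9] tool y yaw 0.23335136317770178 tilt [-0.0038 -0.0013] F [-1.2  -0.17  0.57]
```

>>> jog_arm:
  rows: "-0.2 0 3 0 0 0 1; 0 0 4 0 0 0 1; 0 0 3 0 0 0 1; 0 0 1.5 0 0 0 1; 0 0 0 0 0 0 1"

```text
time: 3.22
position: [0.4987, 0.0861, 0.0576]
tool_rot: [0.367, -3.12, 0.0]
ft_force: [-0.5, 0.5, 1.3]
grip_width: 0.004
grip_force: 0.0
```

```bash
python3 m.py
python3 - <<'E'
from h import *
a=imaging.get_image("top")["img"][165:240,192:352]
b=imaging.get_image("scene")["img"][100:210,140:300]
f=lambda x:cv2.resize(x,None,fx=3.2,fy=3.2,interpolation=cv2.INTER_CUBIC)
cv2.imwrite("pics/c1.png",np.vstack([f(a),f(b)]))
E
```

```text
3.225 [0.4987 0.0861 0.0576] box xy mm [  2. 147.] tool y yaw 0.23393246381181076 tilt [-0.0005 -0.0003] F [-0.48  0.47  1.33]
```

View pics/c1.png

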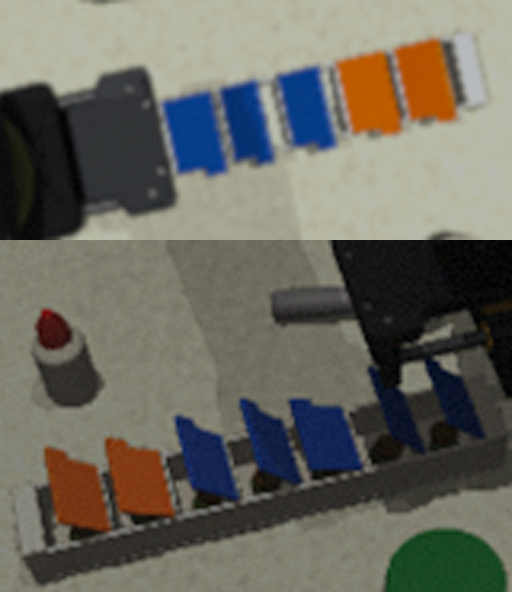

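The fingertip hangs just beyond the lid 1 end. The gripper body extends over lids 1 to 3, and its dark corner at crop (390,385) needs a height check.

Run:
```python
from h import *
S=np.load("scene0.npy",allow_pickle=True).item()
c=np.array([.531,-.0573]);th=.235
r=np.array([[np.cos(th),-np.sin(th)],[np.sin(th),np.cos(th)]])
for z in(.07,.09,.11,.127,.15): print(z,(r.T@(ray(S,(262,145),z)[:2]-c)*1000).round())
```

```text
0.07 [-6. 76.]
0.09 [ 8. 72.]
0.11 [23. 67.]
0.127 [35. 63.]
0.15 [52. 58.]
```

>>> jog_arm:
  rows: "0.2 0 0.5 0 0 0 1; 0 0 0.5 0 0 0 1; 0 -0.5 0 0 0 0 1; 0 -1 0 0 0 0 1; 0 -1 0 0 0 0 1"

```text
time: 3.95
position: [0.5029, 0.0603, 0.0477]
tool_rot: [-0.368, 3.12, -0.0]
ft_force: [0.4, 0.5, 0.6]
grip_width: 0.006
grip_force: 0.2
```

>>> jog_arm:
  rows: "0 -1 0 0 0 0 1; 0 -1 0 0 0 0 1; 0 -1 0 0 0 0 1; 0 -1 0 0 0 0 1; 0 -1 0 0 0 0 1"

```text
time: 4.58
position: [0.5144, 0.012, 0.0476]
tool_rot: [-0.369, 3.12, 0.0]
ft_force: [-0.3, 0.1, 0.1]
grip_width: 0.007
grip_force: 0.1
```

```bash
python3 m.py
python3 - <<'E'
from h import *
b=imaging.get_image("scene")["img"][100:210,140:300]
f=lambda x:cv2.resize(x,None,fx=4,fy=4,interpolation=cv2.INTER_CUBIC)
cv2.imwrite("pics/c2.png",f(b))
E
```

```text
4.575 [0.5144 0.012  0.0476] box xy mm [-0.  71.3] tool y yaw 0.2353477720209569 tilt [0.0001 0.    ] F [-0.28  0.1   0.09]
```

View pics/c2.png

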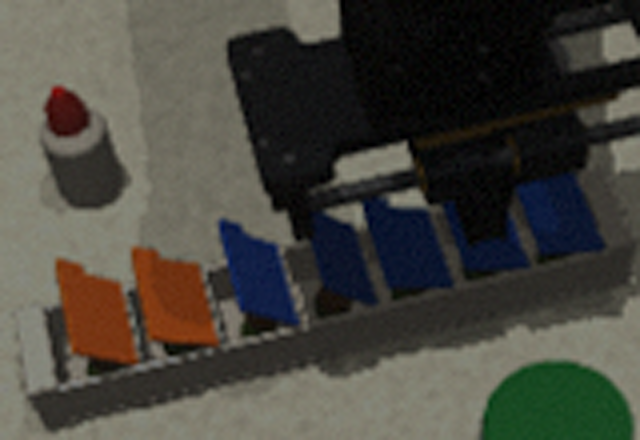

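Lids 1 and 2 have folded down to a shallow angle under the finger, around (500,230). The box has not moved and the forces are negligible, so I'll continue the pass.

>>> jog_arm:
  rows: "0 -1 0 0 0 0 1; 0 -1 0 0 0 0 1; 0 -1 0 0 0 0 1; 0 -1 0 0 0 0 1; 0 -1 0 0 0 0 1"

```text
time: 5.25
position: [0.526, -0.0367, 0.0476]
tool_rot: [-0.369, 3.12, -0.0]
ft_force: [0.2, 0.2, 0.2]
grip_width: 0.007
grip_force: 0.0
```

>>> jog_arm:
  rows: "0 -1 0 0 0 0 1; 0 -1 0 0 0 0 1; 0 -1 0 0 0 0 1; 0 -1 0 0 0 0 1; 0 -1 0 0 0 0 1"

```text
time: 5.88
position: [0.5377, -0.0852, 0.0476]
tool_rot: [-0.369, 3.12, 0.0]
ft_force: [-0.1, 0.5, 0.4]
grip_width: 0.011
grip_force: 0.1
```

>>> jog_arm:
  rows: "0 -1 0 0 0 0 1; 0 -1 0 0 0 0 1; 0 -1 0 0 0 0 1; 0 -1 0 0 0 0 1; 0 -1 0 0 0 0 1"

```text
time: 6.5
position: [0.5493, -0.1338, 0.0476]
tool_rot: [-0.369, 3.12, 0.0]
ft_force: [-0.2, -0.4, -0.5]
grip_width: 0.005
grip_force: 0.1
```

>>> jog_arm:
  rows: "0 -1 0 0 0 0 1; 0 -1 0 0 0 0 1; 0 -1 0 0 0 0 1; 0 -1 0 0 0 0 1; 0 -1 0 0 0 0 1"

```text
time: 7.12
position: [0.561, -0.1826, 0.0476]
tool_rot: [-0.369, 3.12, -0.0]
ft_force: [0.1, 0.7, -0.0]
grip_width: 0.002
grip_force: 0.0
```

```bash
python3 m.py
```

```text
7.125 [ 0.561  -0.1826  0.0476] box xy mm [  -0.  -128.8] tool y yaw 0.23520634817269914 tilt [ 0.0001 -0.0001] F [ 0.06  0.65 -0.04]
```

>>> jog_arm:
  rows: "0 0 -2 0 0 0 1; 0 2 -2 0 0 0 1; 0 5 0 0 0 0 1; 0 5 0 0 0 0 1; 0 5 0 0 0 0 1"

```text
time: 7.75
position: [0.5214, -0.0147, 0.0893]
tool_rot: [-0.368, 3.118, 0.001]
ft_force: [0.6, 0.2, 0.4]
grip_width: 0.004
grip_force: 0.0
```

>>> jog_arm:
  rows: "0 5 0 0 0 0 1; 0 4 0 0 0 0 1; 0 1.5 2 0 0 0 1; 0 0 2 0 0 0 1; 0 0 0.8 0 0 0 1"

```text
time: 8.38
position: [0.4965, 0.086, 0.0398]
tool_rot: [0.37, -3.12, -0.0]
ft_force: [0.2, -0.5, 0.4]
grip_width: 0.002
grip_force: 0.0
```

>>> jog_arm:
  rows: "0 0 0 0 0 0 1; 0 -1 0 0 0 0 1; 0 -1 0 0 0 0 1"

```text
time: 8.75
position: [0.5022, 0.0651, 0.0404]
tool_rot: [-0.367, 3.119, 0.0]
ft_force: [-0.4, -0.3, 0.4]
grip_width: 0.008
grip_force: 0.0
```

```bash
python3 m.py
```

```text
8.75 [0.5022 0.0651 0.0404] box xy mm [  0.5 125.7] tool y yaw 0.23459259957923395 tilt [0.0014 0.0002] F [-0.35 -0.34  0.37]
```

>>> jog_arm:
  rows: "0 -1 0.05 0 0 0 1; 0 -1 0 0 0 0 1; 0 -1 0 0 0 0 1; 0 -1 0 0 0 0 1; 0 -1 0 0 0 0 1"

```text
time: 9.38
position: [0.5132, 0.0169, 0.039]
tool_rot: [-0.369, 3.12, 0.0]
ft_force: [0.5, 0.5, 0.2]
grip_width: 0.006
grip_force: 0.1
```

>>> jog_arm:
  rows: "0 -1 0 0 0 0 1; 0 -1 0 0 0 0 1; 0 -1 0 0 0 0 1; 0 -1 0 0 0 0 1; 0 -1 0 0 0 0 1"

```text
time: 10.0
position: [0.5249, -0.0318, 0.039]
tool_rot: [-0.369, 3.12, -0.0]
ft_force: [-0.2, -0.2, 0.6]
grip_width: -0.001
grip_force: 0.1
```

>>> jog_arm:
  rows: "0 -1 0 0 0 0 1; 0 -1 0 0 0 0 1; 0 -1 0 0 0 0 1; 0 -1 0 0 0 0 1; 0 -1 0 0 0 0 1"

```text
time: 10.62
position: [0.5365, -0.0803, 0.0391]
tool_rot: [-0.369, 3.12, 0.0]
ft_force: [-0.3, 0.4, 0.3]
grip_width: 0.004
grip_force: 0.2
```

>>> jog_arm:
  rows: "0 -1 0 0 0 0 1; 0 -1 0 0 0 0 1; 0 -1 0 0 0 0 1; 0 -1 0 0 0 0 1; 0 -1 0 0 0 0 1"

```text
time: 11.25
position: [0.5482, -0.129, 0.0391]
tool_rot: [-0.369, 3.12, -0.0]
ft_force: [0.1, -0.5, 1.3]
grip_width: 0.009
grip_force: 0.1
```

>>> jog_arm:
  rows: "0 -1 0 0 0 0 1; 0 -1 0 0 0 0 1; 0 -1 0 0 0 0 1; 0 -1 0 0 0 0 1; 0 -1 0 0 0 0 1"

```text
time: 11.88
position: [0.5598, -0.1777, 0.039]
tool_rot: [-0.368, 3.12, -0.0]
ft_force: [-0.4, 0.4, 0.1]
grip_width: 0.005
grip_force: 0.0
```

```bash
python3 m.py
```

```text
11.875 [ 0.5598 -0.1777  0.039 ] box xy mm [  -0.  -123.8] tool y yaw 0.23513308876658656 tilt [ 0. -0.] F [-0.38  0.4   0.08]
```

>>> jog_arm:
  rows: "0 -1 0 0 0 0 1; 0 0 -2 0 0 0 1; 0 3 -2 0 0 0 1; 0 5 0 0 0 0 1; 0 5 0 0 0 0 1"

```text
time: 12.5
position: [0.5322, -0.0589, 0.081]
tool_rot: [-0.367, 3.117, 0.001]
ft_force: [0.4, 0.3, 0.6]
grip_width: 0.004
grip_force: 0.0
```

>>> jog_arm:
  rows: "0 5 0 0 0 0 1; 0 5 0 0 0 0 1; 0 4 0 0 0 0 1; 0 1 2 0 0 0 1; 0 0 1.5 0 0 0 1"

```text
time: 13.12
position: [0.4969, 0.087, 0.0447]
tool_rot: [-0.373, 3.118, 0.001]
ft_force: [0.1, 0.2, -0.4]
grip_width: 0.009
grip_force: 0.0
```

>>> jog_arm:
  rows: "0 0 0.2 0 0 0 1; 0 0 0 0 0 0 1; 0 -1 0.2 0 0 0 1; 0 -0.5 0.2 0 0 0 1; 0 0 0 0 0 0 1"

```text
time: 13.75
position: [0.5004, 0.07, 0.0381]
tool_rot: [-0.366, 3.12, -0.0]
ft_force: [-0.4, -0.5, -0.8]
grip_width: 0.005
grip_force: 0.0
```

```bash
python3 m.py
```

```text
13.75 [0.5004 0.07   0.0381] box xy mm [-1.000e-01  1.309e+02] tool y yaw 0.23346686039275788 tilt [ 0.0001 -0.0002] F [-0.44 -0.51 -0.77]
```

Lower to 37.4 mm on the land, then make the final pass.

>>> jog_arm:
  rows: "0 0 0.07 0 0 0 1; 0 -1 0 0 0 0 1; 0 -1 0 0 0 0 1; 0 -1 0 0 0 0 1; 0 -1 0 0 0 0 1"

```text
time: 14.38
position: [0.5098, 0.0314, 0.0375]
tool_rot: [-0.368, 3.12, 0.0]
ft_force: [0.7, 0.1, 0.5]
grip_width: 0.005
grip_force: 0.6
```

>>> jog_arm:
  rows: "0 -1 0 0 0 0 1; 0 -1 0 0 0 0 1; 0 -1 0 0 0 0 1; 0 -1 0 0 0 0 1; 0 -1 0 0 0 0 1"

```text
time: 15.0
position: [0.5214, -0.017, 0.0375]
tool_rot: [-0.369, 3.12, 0.0]
ft_force: [-0.9, 1.4, 1.9]
grip_width: 0.003
grip_force: 1.1
```

>>> jog_arm:
  rows: "0 -1 0 0 0 0 1; 0 -1 0 0 0 0 1; 0 -1 0 0 0 0 1; 0 -1 0 0 0 0 1; 0 -1 0 0 0 0 1"

```text
time: 15.62
position: [0.533, -0.0657, 0.0374]
tool_rot: [-0.369, 3.12, 0.0]
ft_force: [0.0, 0.9, 3.1]
grip_width: 0.007
grip_force: 1.5
```

>>> jog_arm:
  rows: "0 -1 0 0 0 0 1; 0 -1 0 0 0 0 1; 0 -1 0 0 0 0 1; 0 -1 0 0 0 0 1; 0 -1 0 0 0 0 1"

```text
time: 16.25
position: [0.5447, -0.1142, 0.0374]
tool_rot: [-0.369, 3.12, 0.001]
ft_force: [-0.7, 2.6, 3.9]
grip_width: 0.006
grip_force: 2.0
```

>>> jog_arm:
  rows: "0 -1 0 0 0 0 1; 0 -1 0 0 0 0 1; 0 -1 0 0 0 0 1; 0 -1 0 0 0 0 1; 0 -1 0 0 0 0 1"

```text
time: 16.88
position: [0.5563, -0.1629, 0.0374]
tool_rot: [-0.369, 3.12, 0.0]
ft_force: [-0.5, 2.7, 5.4]
grip_width: 0.008
grip_force: 2.4
```

>>> jog_arm:
  rows: "0 -1 0 0 0 0 1; 0 -1 0 0 0 0 1"

```text
time: 17.12
position: [0.561, -0.1822, 0.0374]
tool_rot: [-0.369, 3.12, 0.001]
ft_force: [0.1, 3.6, 5.6]
grip_width: 0.006
grip_force: 2.8
```

```bash
python3 m.py
```

```text
17.125 [ 0.561  -0.1822  0.0374] box xy mm [ 1.000e-01 -1.284e+02] tool y yaw 0.23538359378161844 tilt [-0.0001  0.0005] F [0.11 3.56 5.64]
```

>>> jog_arm:
  rows: "0 0 -2 0 0 0 1; 0 0 -4 0 0 0 1; 0 0 -5 0 0 0 1; 0 0 -5 0 0 0 1; 0 -4 -4 0 0 0 1"

```text
time: 17.75
position: [0.571, -0.2187, 0.2406]
tool_rot: [-0.376, 3.116, 0.001]
ft_force: [1.8, -0.6, -0.7]
grip_width: 0.001
grip_force: 0.0
```

>>> jog_arm:
  rows: "0 -5 0 0 0 0 1; 0 -5 0 0 0 0 1; 0 -5 0 0 0 0 1; 0 -3 0 0 0 0 1; 0 0 0 0 0 0 1"

```text
time: 18.38
position: [0.6101, -0.3999, 0.2372]
tool_rot: [0.36, -3.118, 0.005]
ft_force: [-0.8, 0.7, -0.1]
grip_width: 0.007
grip_force: 0.0
```

```bash
python3 m.py
python3 - <<'E'
from h import *
a=imaging.get_image("top")["img"][120:290,192:362]
b=imaging.get_image("scene")["img"][100:250,140:310]
f=lambda x:cv2.resize(x,None,fx=4,fy=4,interpolation=cv2.INTER_CUBIC)
cv2.imwrite("pics/e1.png",f(a)[:600]);cv2.imwrite("pics/e2.png",f(b))
E
```

```text
18.375 [ 0.6101 -0.3999  0.2372] box xy mm [  -2.9 -351.6] tool y yaw 0.2299714635678647 tilt [-0.0023 -0.0032] F [-0.79  0.75 -0.14]
```

View pics/e1.png

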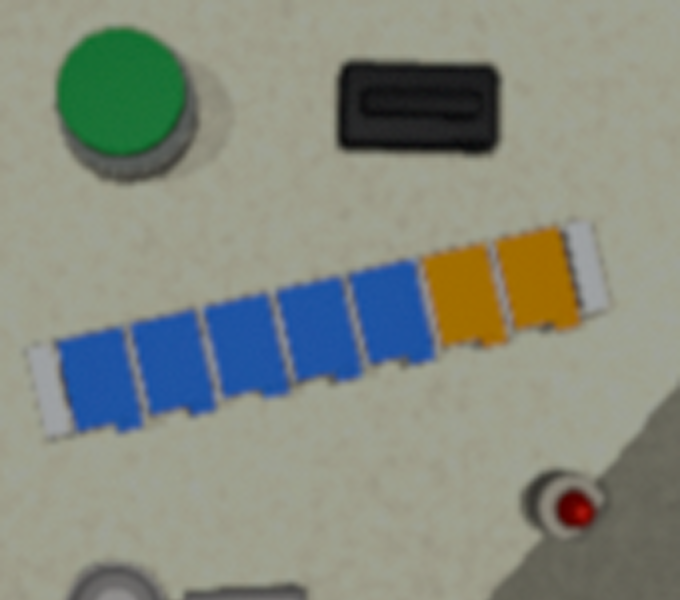

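View pics/e2.png

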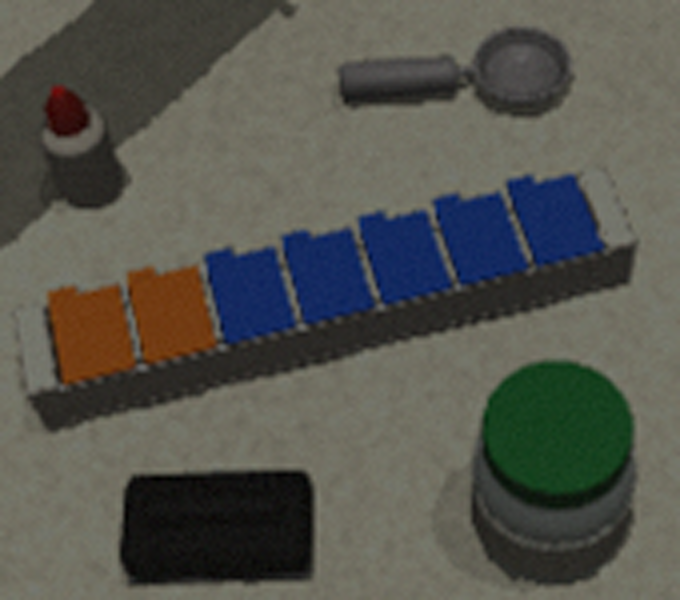

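All seven lids lie flat. The box corners match the first picture within about a pixel, and the tub, magnet, bottle and spoon are where they were.

```bash
python3 -c "
from bench import ticket
print(ticket.close_job())"
```

```text
the job is handed in; nothing more can be done
None
```

The job is handed in: all seven lids look fully shut in the final pictures, folded from lid 1 to lid 7 in three light passes at falling height, with the box and the things around it unmoved and the arm clear.

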